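# Put the loose sockets back on the socket rail in order of size

### The job

Put the four loose sockets back on the socket rail in order of size: the smallest socket in the smallest pocket and so on up to the largest in the largest, each standing upright, hexagonal mouth up, right down in its pocket. Do not knock or shift the ratchet or the green cup.

Things in the scene. Friction and masses are not known exactly. Their poses are not given: they have to be found in the camera images.
- socket_small: the smallest of four loose chromed-steel hexagon sockets: a plain upright cylinder 22 mm in diameter and 40 mm tall, hexagonal mouth up, about 70 g, standing on the bench; origin at the centre of its underside, z up through the mouth; it is round, so its yaw does not matter
- socket_medium: the second smallest of four loose chromed-steel hexagon sockets: a plain upright cylinder 30 mm in diameter and 42 mm tall, hexagonal mouth up, about 140 g, standing on the bench; origin at the centre of its underside, z up through the mouth; it is round, so its yaw does not matter
- socket_large: the second largest of four loose chromed-steel hexagon sockets: a plain upright cylinder 38 mm in diameter and 45 mm tall, hexagonal mouth up, about 240 g, standing on the bench; origin at the centre of its underside, z up through the mouth; it is round, so its yaw does not matter
- socket_largest: the largest of four loose chromed-steel hexagon sockets: a plain upright cylinder 46 mm in diameter and 50 mm tall, hexagonal mouth up, about 380 g, standing on the bench; origin at the centre of its underside, z up through the mouth; it is round, so its yaw does not matter
- holder_small: holder of the smallest socket, fixed: black plastic block 46 x 46 mm, 16 mm tall, round pocket 34 mm wide in its top with a steel-faced floor 8 mm above the bench; origin at the centre of its underside, below the pocket's centre; x along the rail (which may lie in any direction) from smallest to largest holder, edges 2 to 14 mm apart, so closing along y stays clear of the neighbours
- holder_medium: holder of the second smallest socket, fixed: black plastic block 54 x 54 mm, 16 mm tall, round pocket 42 mm wide in its top with a steel-faced floor 8 mm above the bench; origin at the centre of its underside, below the pocket's centre; x along the rail (which may lie in any direction) from smallest to largest holder, edges 2 to 14 mm apart, so closing along y stays clear of the neighbours
- holder_large: holder of the second largest socket, fixed: black plastic block 62 x 62 mm, 16 mm tall, round pocket 50 mm wide in its top with a steel-faced floor 8 mm above the bench; origin at the centre of its underside, below the pocket's centre; x along the rail (which may lie in any direction) from smallest to largest holder, edges 2 to 14 mm apart, so closing along y stays clear of the neighbours
- holder_largest: holder of the largest socket, fixed: black plastic block 70 x 70 mm, 16 mm tall, round pocket 58 mm wide in its top with a steel-faced floor 8 mm above the bench; origin at the centre of its underside, below the pocket's centre; x along the rail (which may lie in any direction) from smallest to largest holder, edges 2 to 14 mm apart, so closing along y stays clear of the neighbours
- ratchet: bystander: ratchet handle, 259 mm long and up to 38 mm wide and 27 mm tall, black grip and steel head, lying on the bench beyond the work on the robot's left; origin on the bench under its middle, x axis along the handle towards the head
- cup: bystander: green plastic cup, 80 mm across the rim and 105 mm tall, standing on the bench beyond the work on the robot's right; origin at the centre of its underside
Not all that is in view belongs to the job. What is shaped like the socket_largest but red is not meant.

How it is judged:
By the outcome, as a careful person would: the job done as asked, in the order asked, and still so for the second after the job is handed in, with the robot touching nothing.
It also fails if it takes over 91 s, if anything falls off the work surface, if the arm or the gripper's body presses on something with over 40 N, if the wrist force passes 120 N, or if a joint passes its speed limit or range.

### The arm

A 6-joint arm with a two-finger parallel gripper is mounted at the origin on the work surface. World frame = base frame: x ahead of the robot, y to its left, z up, the work surface at z = 0. Lengths are in m, angles in rad, forces in N, time in s.
With the tool pointing down it reaches from about 0.3 to 0.775 m from the base axis. Payload 14.6 kg.
Tool frame: the origin (TCP) lies at the very end of the fingers, on their centre line; the grasp point (between the pads) lies ctrl.tcp_to_grasp behind it (ctrl.tcp_to_grasp is the distance from the TCP to the grasp point, in m); x points along the fingers, y is the direction in which the jaws open and shut, and the axes are right-handed (so a half turn about x gives the same grasp; the last joint's range is limited). The gripper opens to 94 mm and grips with 3 to 60 N. Pads are 16 mm wide; open, the fingers measure 119 mm over their backs; the gripper's body (75 mm by 177 mm) begins 78 mm behind the grasp point.
Start: joints at [1.201, 0.3, 1.521, -0, 1.321, -0.067], TCP at [0.164, 0.525, 0.205] pointing down, gripper open.
Joint ranges: [-3.03, 3.03], [-0.79, 2.21], [0.23, 2.52], [-1.04, 4.18], [0, 3.07], [-2.55, 2.55]. Speed limits (rad/s): [2.22, 2.22, 2.57, 3.14, 3.14, 3.14].

### API

Orientations are given as [roll, pitch, yaw] about the fixed x, y, z axes, in that order (R = Rz(yaw) Ry(pitch) Rx(roll)).
In Python, from station import ctrl gives the robot as it stands.
- The arm moves only by the tool play_rows, never from a script. Its argument "increments" is a list that holds one entry, the list of rows, each a list of 5 numbers: the closure in counts, from 0 (fully open) to 255 (shut), then the shift along the tool's x, y, z in cm, then the turn about the tool's x in degrees. A call has 1 to 12 rows; each row shifts and turns the commanded pose from where the row before left it, along the tool's axes as they then stand; what a row does not reach is not made up. A row lasts 1/12 s, in which the tool goes at most 41.7 mm and 7.16 degrees, less where a joint would pass 70% of its speed; a pose out of reach is approached as far as the arm can. A call is refused whole if a number of a shift passes 4.17 or a number of a turn 7.16, either way. A call with a gripper value outside its range is refused whole. The fingers move at their own pace and stop on an object; "newtons" is the grip in N (left out, the last holds). Time passes only in rows, so rows that do not move let the fingers close. It gives the time, the measured TCP pose, the force and the opening at its end, in the units of the state.
- ctrl.get_obs(): the state, without advancing time (a new reading comes with each control period).
- ctrl.camera(name): name is "scene" or "top"; returns the picture (480x640x3 uint8, red, green, blue); there is no depth.
- ctrl.calibration(name): a dict with "fx", "fy", "cx", "cy" (pixels), "rvec" (rotation vector, rad) and "tvec" (3), from world to camera coordinates, as OpenCV has them. Camera axes: x right, y down, z forward; pixel columns grow to the right and rows downward; lengths in m; the calibration is good to about 2 mm. A picture is of the moment at which its call begins. calibration takes no time and is no camera call.
- ctrl.hand_in(): hands the job in, once; it reports no verdict.
The state is a dict: "time_s": time; "qpos": joint angles; "joint_vel": joint speeds; "tau": joint torques, N m; "ee_pos": TCP position; "eef_rot": TCP orientation; "force": force on the tool from outside, world axes, zero at the start; "moment": the same for the moment, N m; "grip_width": finger opening in m.
Only numpy, scipy, OpenCV 4.12 (cv2) and the standard library are available. Lean on these libraries where they do the work, as an engineer would, in place of code of your own. Each camera call takes 0.05 s, during which the arm holds its last target.

## Working session

There is one attempt and no reset: what is moved stays moved. The work goes in short steps, Python scripts to look and compute and a tool call to move; the robot and the scene stay as the last step left them, time stands still between calls to the robot, and variables do not carry over. Pictures are saved under pics/ and viewed, and the job is handed in when it is done.

Besides the shell and the picture viewer there is one more tool, called in YAML: its name, and indented under it one key for each argument. play_rows: Moves the arm, as the interface text tells. Its arguments: {"type":"object","properties":{"increments":{"type":"array"},"newtons":{"type":"number"}},"required":["increments"]}

```bash
mkdir -p pics; ls
python3 - <<'E'
from station import ctrl
import cv2
for n in("scene","top"):
    cv2.imwrite(f"pics/{n}0.png",ctrl.camera(n)[:,:,::-1]); print(n,ctrl.calibration(n))
print(ctrl.get_obs(),ctrl.tcp_to_grasp)
E
```

```text
pics
scene {'fx': 470.74335048196605, 'fy': 470.74335048196605, 'cx': 328.737617632093, 'cy': 236.8919434949333, 'rvec': array([ 2.38817631,  0.74215464, -0.26794556]), 'tvec': array([-0.41557706, -0.19928638,  1.04112022])}
top {'fx': 513.0334218588124, 'fy': 513.0334218588124, 'cx': 325.81322597773675, 'cy': 236.0309165493111, 'rvec': array([ 2.21121766, -2.19106949,  0.06971437]), 'tvec': array([-0.01392699,  0.50151137,  1.16656508])}
{'time_s': 0.1, 'qpos': array([ 1.20141565e+00,  3.00394389e-01,  1.52152265e+00, -1.37161547e-05,
        1.32068114e+00, -6.65656710e-02]), 'joint_vel': array([-0.00026184, -0.0009693 , -0.0033878 ,  0.00226373,  0.00103426,
       -0.00046906]), 'tau': array([ 2.65984942e-03, -5.32643366e+01, -3.53281546e+01,  7.10636401e-02,
        2.34632904e-02, -6.97317114e-05]), 'ee_pos': array([0.16391866, 0.52476183, 0.20495312]), 'eef_rot': array([-1.62414985,  1.56979071, -1.92696146]), 'force': array([-0.0912606 , -0.50754371, -0.17896526]), 'moment': array([ 0.07338333,  0.02110168, -0.0061997 ]), 'grip_width': 0.09418942857912456} 0.0188
```

View pics/scene0.png

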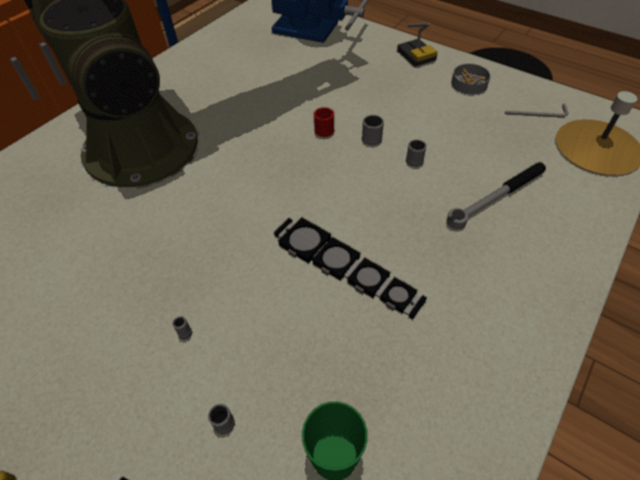

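View pics/top0.png

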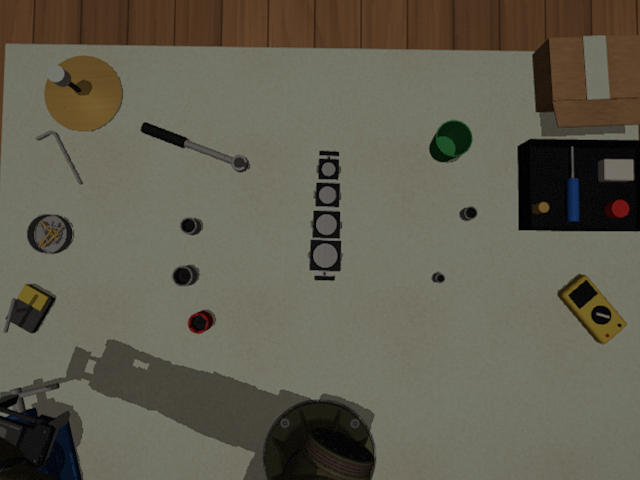

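```bash
cat > h.py <<'E'
import numpy as np, cv2
from station import ctrl
def cam(n):
    c=ctrl.calibration(n);K=np.array([[c['fx'],0,c['cx']],[0,c['fy'],c['cy']],[0,0,1]]);return K,cv2.Rodrigues(c['rvec'])[0],c['rvec'],c['tvec']
def ray(n,u,v,z):
    K,R,_,t=cam(n);d=R.T@np.linalg.solve(K,[u,v,1.]);o=-R.T@t
    return o+d*(z-o[2])/d[2]
def proj(n,p):
    K,R,r,t=cam(n);return cv2.projectPoints(np.array([p],float),r,t,K,None)[0].ravel()
E
python3 - <<'E'
from h import *
for n in("scene","top"):
    K,R,_,t=cam(n);print(n,-R.T@t,proj(n,[.164,.525,.205]),proj(n,[0,0,0]))
im=cv2.imread("pics/top0.png")
def crop(x,y,w,h,f): return cv2.resize(im[y:y+h,x:x+w],None,fx=f,fy=f,interpolation=cv2.INTER_CUBIC)
a=crop(170,205,50,130,4.6);b=crop(300,145,55,130,4.6);c=crop(425,200,60,130,4.6)
cv2.imwrite("pics/crop0.png",cv2.convertScaleAbs(np.hstack([a,b,c]),alpha=1.8))
E
```

```text
scene [ 0.80090164 -0.41364011  0.69556386] [335.7689863  -21.55067509] [140.83411285 146.78444712]
top [0.44096782 0.00446321 1.19084389] [ 41.17288776 407.50642855] [319.68839646 456.58620328]
```

View pics/crop0.png

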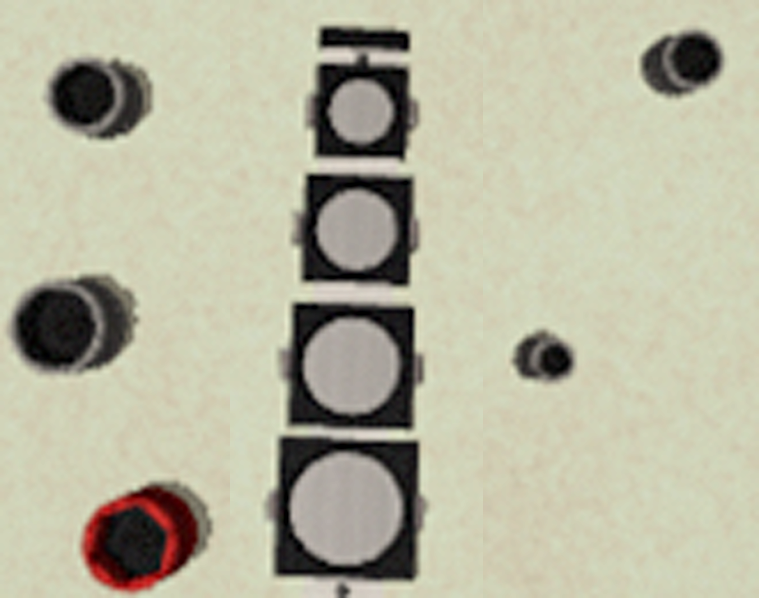

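Run:
```python
from h import *
im=cv2.imread("pics/top0.png");g=cv2.cvtColor(im,cv2.COLOR_BGR2GRAY)
S=6
def blob(x,y,w,h,mask_fn):
    c=cv2.resize(im[y:y+h,x:x+w],None,fx=S,fy=S,interpolation=cv2.INTER_CUBIC)
    m=mask_fn(c).astype(np.uint8)
    cs,_=cv2.findContours(m,cv2.RETR_EXTERNAL,cv2.CHAIN_APPROX_NONE)
    return [(cc.reshape(-1,2)+.5)/S-.5+[x,y] for cc in sorted(cs,key=cv2.contourArea)[::-1]]
dark=lambda t:(lambda c:cv2.cvtColor(c,cv2.COLOR_BGR2GRAY)<t)
print(g[226,178:206]);print(g[275,170:202]);print(g[213,458:480]);print(g[278,430:446])
for n,x,y,h,d in(("large",190,226,.045,.038),("largest",184,275,.05,.046),("medium",470,213,.042,.030),("small",438,278,.040,.022)):
    for t in(25,35):
        c=blob(x-18,y-18,36,36,dark(t))
        if not c: continue
        (u,v),r=cv2.minEnclosingCircle(c[0].astype(np.float32));M=c[0].mean(0)
        P=ray("top",*M,h);print(n,t,M,"r_mm",r*(1.19-h)/513*1e3,P.round(4),"R",np.hypot(*P[:2]).round(3))
for n,y0,y1,z in(("hs",158,181,.016),("hm",181,209,.016),("hl",209,239,.016),("hL",239,272,.016)):
    c=blob(300,y0,52,y1-y0,lambda c:(lambda g:(g>75)&(g<400))(cv2.cvtColor(c,cv2.COLOR_BGR2GRAY)))
    b=blob(300,y0,52,y1-y0,dark(50))[0]
    q=np.array([ray("top",u,v,z)[:2] for u,v in b])
    r=cv2.minAreaRect((q*1000).astype(np.float32));print(n,r)
```

```text
[116 100  81  46  16   7   5   7  14  16   9  11  13   9  13  11  21  69
  62  31  23  27  24  63  70 107 117 114]
[115 104  82  45  11  10   1   6  13  18  14  17  12   6  13  15  12  14
  11   9  25  76  57  28  22  25  29  36  60  88 109 113]
[117  73  30  27  29  25  61  57  31  10  11  12  14  13   7  14   7   3
  46  95 114 117]
[114  79  40  28  22  56  61  35   7  13  15   9  10   8  62 108]
large 25 [187.69675926 225.20216049] r_mm 14.48661798622176 [0.5212 0.2995 0.045 ] R 0.601
large 35 [187.69069069 225.16291291] r_mm 15.002451705189012 [0.5213 0.2995 0.045 ] R 0.601
largest 25 [181.6572104  275.93439716] r_mm 18.603426615397133 [0.4084 0.309  0.05  ] R 0.512
largest 35 [181.56475029 275.8510453 ] r_mm 19.117401970757378 [0.4086 0.3092 0.05  ] R 0.512
medium 25 [470.74186992 212.2601626 ] r_mm 11.27139152095564 [ 0.5569 -0.3354  0.042 ] R 0.65
medium 35 [470.7183908  212.25478927] r_mm 11.81924341436018 [ 0.5569 -0.3354  0.042 ] R 0.65
small 25 [440.17948718 277.94070513] r_mm 7.22328617326465 [ 0.4085 -0.2664  0.04  ] R 0.488
small 35 [440.15922619 277.9360119 ] r_mm 7.844241227787605 [ 0.4085 -0.2663  0.04  ] R 0.488
hs ((658.4855346679688, -13.447120666503906), (49.36787796020508, 49.339141845703125), 88.38123321533203)
hm ((597.66748046875, -11.337970733642578), (56.93246078491211, 54.30086135864258), 88.03887939453125)
hl ((528.96484375, -9.30447006225586), (63.278564453125, 61.28032302856445), 88.64092254638672)
hL ((457.8634338378906, -7.5016937255859375), (71.14960479736328, 69.05838775634766), 88.16866302490234)
```

Run:
```python
from h import *
T={"l":(.5213,.2995,.045,.019),"L":(.4086,.309,.05,.023),"m":(.5569,-.3354,.042,.015),"s":(.4085,-.2663,.04,.011),
"hs":(.6585,-.0134,.016,.017),"hm":(.5977,-.0113,.016,.021),"hl":(.5290,-.0093,.016,.025),"hL":(.4579,-.0075,.016,.029)}
a=np.linspace(0,2*np.pi,60)
out=[]
for n in("top","scene"):
    im=cv2.imread(f"pics/{n}0.png");im=cv2.convertScaleAbs(im,alpha=1.7)
    for k,(x,y,z,r) in T.items():
        u,v=proj(n,[x,y,z]).round().astype(int);w=26
        f=180/(2*w)
        A=np.float32([[f,0,f*(w-u)+f/2],[0,f,f*(w-v)+f/2]])
        c=cv2.warpAffine(im,A,(180,180),flags=cv2.INTER_CUBIC)
        for zz,col in((z,(0,255,0)),(0 if k[0]!='h' else .008,(255,0,255))):
            P=np.array([proj(n,[x+r*np.cos(t),y+r*np.sin(t),zz]) for t in a])
            cv2.polylines(c,[((P-[u-w,v-w])*f+f/2).round().astype(np.int32)],True,col,1)
        out.append(c)
cv2.imwrite("pics/ov.png",np.vstack([np.hstack(out[i:i+4]) for i in(0,8)]));cv2.imwrite("pics/ovh.png",np.vstack([np.hstack(out[i:i+4]) for i in(4,12)]))
```

```text
Traceback (most recent call last):
  File "h.py", line 9, in proj
    K,R,r,t=cam(n);return cv2.projectPoints(np.array([p],float),r,t,K,None)[0].ravel()
            ~~~^^^
  File "h.py", line 4, in cam
    c=ctrl.calibration(n);K=np.array([[c['fx'],0,c['cx']],[0,c['fy'],c['cy']],[0,0,1]]);return K,cv2.Rodrigues(c['rvec'])[0],c['rvec'],c['tvec']
ValueError: time passes only in moves, steps and waits
```

```bash
sed -i '2a import functools\n@functools.lru_cache(None)' h.py
cat > ov.py <<'E'
from h import *
import sys
def ov(pre,T,name):
    a=np.linspace(0,2*np.pi,60);out=[]
    for n in("top","scene"):
        im=cv2.imread(f"pics/{n}{pre}.png");im=cv2.convertScaleAbs(im,alpha=1.7)
        for k,(x,y,z,r,z2) in T.items():
            u,v=proj(n,[x,y,z]).round().astype(int);w=22;f=190/(2*w)
            A=np.float32([[f,0,f*(w-u)+f/2],[0,f,f*(w-v)+f/2]])
            c=cv2.warpAffine(im,A,(190,190),flags=cv2.INTER_CUBIC)
            for zz,col in((z,(0,255,0)),(z2,(255,0,255))):
                P=np.array([proj(n,[x+r*np.cos(t),y+r*np.sin(t),zz]) for t in a])
                cv2.polylines(c,[((P-[u-w,v-w])*f+f/2).round().astype(np.int32)],True,col,1)
            out.append(c)
    k=len(T);cv2.imwrite(f"pics/{name}.png",np.vstack([np.hstack(out[i:i+k]) for i in(0,k)]))
E
python3 - <<'E'
from ov import *
ov("0",{"l":(.5213,.2995,.045,.019,0),"L":(.4086,.309,.05,.023,0),"m":(.5569,-.3354,.042,.015,0),"s":(.4085,-.2663,.04,.011,0)},"ov")
ov("0",{
"hs":(.6585,-.0134,.016,.017,.008),"hm":(.5977,-.0113,.016,.021,.008),"hl":(.5290,-.0093,.016,.025,.008),"hL":(.4579,-.0075,.016,.029,.008)},"ovh")
E
```

```text
(no output)
```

View pics/ov.png

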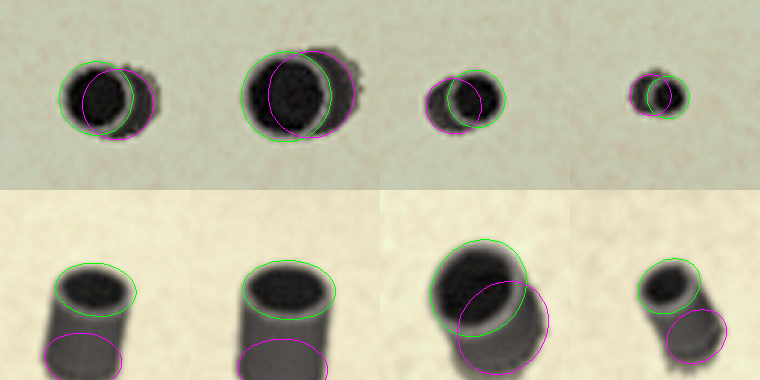

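View pics/ovh.png

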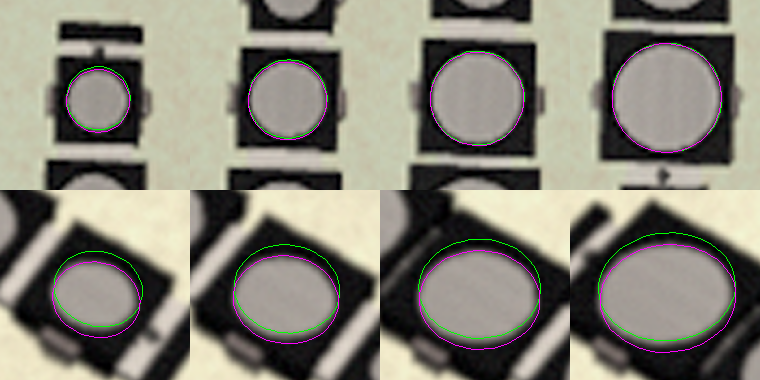

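```bash
cat >> h.py <<'E'
from scipy.spatial.transform import Rotation as Ro
def go(x,y,z,yawdir=None):
    o=ctrl.get_obs();R=Ro.from_euler('xyz',o['eef_rot']).as_matrix();p=o['ee_pos']
    print("t",round(o['time_s'],2),"p",p.round(4),"F",o['force'].round(1),"w",round(o['grip_width'],4),"q",o['qpos'].round(2))
    print("R cols x,y,z",R.T.round(3).tolist())
    print("cm tool delta",((R.T@(np.array([x,y,z])-p))*100).round(2))
E
python3 -c "
from h import *
go(.45,.3,.205)"
```

```text
t 0.1 p [0.1639 0.5248 0.205 ] F [-0.1 -0.5 -0.2] w 0.0942 q [ 1.2   0.3   1.52 -0.    1.32 -0.07]
R cols x,y,z [[-0.0, -0.001, -1.0], [0.298, 0.955, -0.001], [0.955, -0.298, -0.0]]
cm tool delta [ 1.000e-02 -1.292e+01  3.401e+01]
```

play_rows:
  increments:
    - [[0, 0, 0, 2, -5.2], [0, 0, 0, 3, -5.2], [0, 0, 0, 3, -5.2], [0, 0, -2, 3, 0], [0, 0, -3, 3, 0], [0, 0, -3, 3, 0], [0, 0, -3, 3, 0], [0, 0, -3, 3, 0], [0, 0, -3, 3, 0], [0, 0, -3, 1, 0], [0, 0, -2, 0, 0], [0, 0, 0, 0, 0]]

```text
time_s: 1.1
ee_pos: [0.4233, 0.283, 0.2051]
eef_rot: [-2.224, 1.57, -2.258]
force: [-0.9, 0.8, -0.6]
grip_width: 0.0937
```

```bash
python3 -c "
from h import *
go(.4085,-.266,.12)"
```

```text
t 1.1 p [0.4233 0.283  0.2051] F [-0.9  0.8 -0.6] w 0.0937 q [ 0.52  0.21  1.63 -0.    1.3  -1.02]
R cols x,y,z [[-0.001, -0.001, -1.0], [0.034, 0.999, -0.001], [0.999, -0.034, -0.001]]
cm tool delta [  8.56 -54.92   0.38]
```

play_rows:
  increments:
    - [[0, 0, -3, 0, 0], [0, 0, -4, 0, 0], [0, 0, -4, 0, 0], [0, 0, -4, 0, 0], [0, 0, -4, 0, 0], [0, 0, -4, 0, 0], [0, 0, -4, 0, 0], [0, 0, -4, 0, 0], [0, 0, -4, 0, 0], [0, 0, -4, 0, 0], [0, 0, -4, 0, 0], [0, 0, -4, 0, 0]]

```text
time_s: 2.1
ee_pos: [0.4082, -0.1853, 0.2055]
eef_rot: [0.019, 1.571, -0.011]
force: [1.3, -0.2, -0.0]
grip_width: 0.0935
```

play_rows:
  increments:
    - [[0, 0, -4, 0, 0], [0, 2, -3, 0.4, 0], [0, 3, -0.9, 0, 0], [0, 3, 0, 0, 0], [0, 2, 0, 0, 0], [0, 0, 0, 0, 0], [0, 0, 0, 0, 0]]

```text
time_s: 2.68
ee_pos: [0.4101, -0.2623, 0.1053]
eef_rot: [2.513, 1.569, 2.483]
force: [-0.2, -0.2, 0.7]
grip_width: 0.0938
```

```bash
python3 -c "
from h import *
go(.4085,-.266,.015)"
```

```text
t 2.68 p [ 0.4101 -0.2623  0.1053] F [-0.2 -0.2  0.7] w 0.0938 q [-0.64  0.27  1.8   0.    1.06 -2.18]
R cols x,y,z [[-0.001, 0.001, -1.0], [0.03, 1.0, 0.001], [1.0, -0.03, -0.001]]
cm tool delta [ 9.03 -0.38 -0.14]
```

play_rows:
  increments:
    - [[0, 2, -0.4, -0.1, 0], [0, 3, 0, 0, 0], [0, 2.5, 0, 0, 0], [0, 1.5, 0, 0, 0], [0, 0, 0, 0, 0], [255, 0, 0, 0, 0], [255, 0, 0, 0, 0], [255, 0, 0, 0, 0], [255, 0, 0, 0, 0], [255, 0, 0, 0, 0], [255, 0, 0, 0, 0], [255, 0, 0, 0, 0]]
  newtons: 20

```text
time_s: 3.68
ee_pos: [0.409, -0.2668, 0.0157]
eef_rot: [-0.73, 1.57, -0.761]
force: [-0.1, -0.1, -0.2]
grip_width: 0.0507
```

play_rows:
  increments:
    - [[255, 0, 0, 0, 0], [255, 0, 0, 0, 0], [255, 0, 0, 0, 0]]

```text
time_s: 3.93
ee_pos: [0.4089, -0.2667, 0.0154]
eef_rot: [2.951, 1.571, 2.921]
force: [0.2, 1.3, -0.0]
grip_width: 0.0309
```

play_rows:
  increments:
    - [[255, 0, 0, 0, 0], [255, 0, 0, 0, 0], [255, 0, 0, 0, 0], [255, 0, 0, 0, 0]]

```text
time_s: 4.27
ee_pos: [0.4089, -0.2667, 0.0154]
eef_rot: [2.671, 1.571, 2.64]
force: [-0.5, -0.4, -0.3]
grip_width: 0.0214
```

play_rows:
  increments:
    - [[255, -1, 0, 0, 0], [255, -2, 0, 0, 0], [255, -3, 0, 0, 0], [255, -3, 0, 0, 0], [255, 0, 0, 0, 0]]

```text
time_s: 4.68
ee_pos: [0.4108, -0.2681, 0.1113]
eef_rot: [-0.628, 1.563, -0.659]
force: [1.0, -0.4, 0.4]
grip_width: 0.0215
```

```bash
python3 -c "
from h import *
go(.6585,-.0134,.105)
cv2.imwrite('pics/scene1.png',ctrl.camera('scene')[:,:,::-1])"
```

```text
t 4.68 p [ 0.4108 -0.2681  0.1113] F [ 1.  -0.4  0.4] w 0.0215 q [-0.65  0.27  1.8  -0.    1.07 -2.19]
R cols x,y,z [[0.006, -0.005, -1.0], [0.03, 1.0, -0.005], [1.0, -0.03, 0.007]]
cm tool delta [ 0.66 26.21 23.98]
```

View pics/scene1.png

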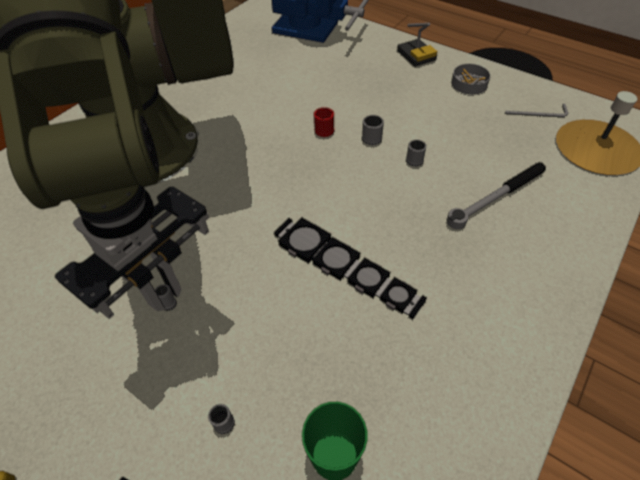

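play_rows:
  increments:
    - [[255, 0, 1.6, 1, 0], [255, 0, 2.6, 2, 0], [255, 0, 2.6, 2.6, 0], [255, 0, 2.6, 2.6, 0], [255, 0, 2.6, 2.6, 0], [255, 0, 2.6, 2.6, 0], [255, 0, 2.6, 2.6, 0], [255, 0, 2.6, 2.6, 0], [255, 0, 2.6, 2.4, 0], [255, 0, 2.4, 2, 0], [255, 0, 1.4, 1, 0], [255, 0, 0, 0, 0]]

```text
time_s: 5.73
ee_pos: [0.6575, -0.0092, 0.1038]
eef_rot: [2.873, 1.569, 2.845]
force: [-1.1, -0.2, -0.7]
grip_width: 0.0217
```

play_rows:
  increments:
    - [[255, 0, 0, 0, 0], [255, 0, 0, 0, 0]]

```text
time_s: 5.9
ee_pos: [0.656, -0.0128, 0.1047]
eef_rot: [-3.066, 1.569, -3.097]
force: [-0.4, 0.6, -0.4]
grip_width: 0.0213
```

```bash
python3 -c "
from h import *
go(.6585,-.0134,.025)"
```

```text
t 5.9 p [ 0.656  -0.0128  0.1047] F [-0.4  0.6 -0.4] w 0.0213 q [-0.08  0.63  1.29 -0.    1.23 -1.62]
R cols x,y,z [[-0.001, -0.0, -1.0], [0.031, 1.0, -0.0], [1.0, -0.031, -0.001]]
cm tool delta [ 7.97 -0.05  0.26]
```

play_rows:
  increments:
    - [[255, 1.5, 0, 0.2, 0], [255, 2, 0, 0.1, 0], [255, 2, 0, 0, 0], [255, 1.2, 0, 0, 0], [255, 0.8, 0, 0, 0], [255, 0.5, 0, 0, 0], [255, 0, 0, 0, 0], [255, 0.1, 0, 0, 0], [255, 0, 0, 0, 0]]

```text
time_s: 6.65
ee_pos: [0.6602, -0.0123, 0.0253]
eef_rot: [-0.036, 1.569, -0.066]
force: [0.5, 0.2, 0.5]
grip_width: 0.0217
```

```bash
python3 -c "
from h import *
go(.6585,-.0134,.0235)"
```

```text
t 6.65 p [ 0.6602 -0.0123  0.0253] F [0.5 0.2 0.5] w 0.0217 q [-0.07  0.72  1.33  0.    1.09 -1.61]
R cols x,y,z [[0.001, -0.0, -1.0], [0.031, 1.0, -0.0], [1.0, -0.031, 0.001]]
cm tool delta [ 0.18 -0.11 -0.17]
```

Down the last 1.8 mm, then release and rise.

play_rows:
  increments:
    - [[255, 0.2, -0.1, -0.1, 0], [255, 0, 0, 0, 0], [255, 0, 0, 0, 0]]

```text
time_s: 6.9
ee_pos: [0.6593, -0.0133, 0.0233]
eef_rot: [-0.055, 1.569, -0.085]
force: [0.8, 0.7, 3.7]
grip_width: 0.0217
```

play_rows:
  increments:
    - [[120, 0, 0, 0, 0], [120, 0, 0, 0, 0], [120, 0, 0, 0, 0], [120, 0, 0, 0, 0], [120, 0, 0, 0, 0], [120, -1, 0, 0, 0], [120, -2, 0, 0, 0], [120, -3, 0, 0, 0], [120, -3, 0, 0, 0], [120, 0, 0, 0, 0]]

```text
time_s: 7.73
ee_pos: [0.6612, -0.0134, 0.1198]
eef_rot: [-0.044, 1.561, -0.075]
force: [0.4, -0.6, 1.0]
grip_width: 0.0496
```

```bash
python3 -c "
from h import *
go(.5569,-.3354,.115)
cv2.imwrite('pics/scene2.png',ctrl.camera('scene')[:,:,::-1])"
```

```text
t 7.73 p [ 0.6612 -0.0134  0.1198] F [ 0.4 -0.6  1. ] w 0.0496 q [-0.08  0.62  1.27  0.    1.25 -1.62]
R cols x,y,z [[0.009, -0.001, -1.0], [0.03, 1.0, -0.0], [0.999, -0.03, 0.009]]
cm tool delta [  0.41 -32.51  -9.45]
```

View pics/scene2.png

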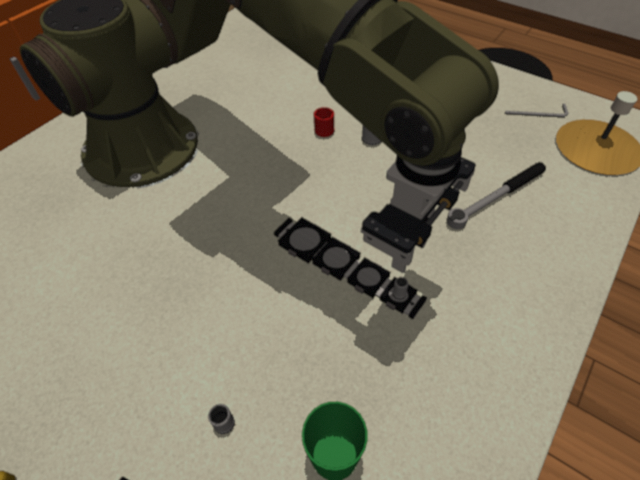

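play_rows:
  increments:
    - [[90, -0.5, -1, -2, 0], [90, 0, -2, -3, 0], [90, 0, -2.5, -3, 0], [90, 0, -3, -1.5, 0], [90, 0, -3, 0, 0], [90, 0, -3, 0, 0], [90, 0, -3, 0, 0], [90, 0, -3, 0, 0], [90, 0, -3, 0, 0], [90, 0, -3, 0, 0], [90, 0, -3, 0, 0], [90, 0, -2.9, 0, 0]]

```text
time_s: 8.78
ee_pos: [0.5533, -0.3355, 0.1167]
eef_rot: [2.586, 1.57, 2.556]
force: [-0.1, 1.0, -0.4]
grip_width: 0.0609
```

play_rows:
  increments:
    - [[90, 0, 0, 0, 0], [90, 0, 0, 0, 0], [90, 0, 0, 0, 0]]

```text
time_s: 9.03
ee_pos: [0.5537, -0.3335, 0.1168]
eef_rot: [2.456, 1.569, 2.426]
force: [0.2, 1.6, 0.1]
grip_width: 0.0608
```

```bash
python3 -c "
from h import *
go(.5569,-.3354,.015)
im=ctrl.camera('top')[:,:,::-1]
cv2.imwrite('pics/top2.png',im)
for r in ray('top',453,139,.105),: print('cup',r)"
```

```text
t 9.03 p [ 0.5537 -0.3335  0.1168] F [0.2 1.6 0.1] w 0.0608 q [-0.6   0.59  1.31  0.    1.24 -2.14]
R cols x,y,z [[-0.001, 0.001, -1.0], [0.031, 1.0, 0.001], [1.0, -0.031, -0.001]]
cm tool delta [10.18 -0.19  0.34]
cup [ 0.70803747 -0.27946796  0.105     ]
```

View pics/top2.png

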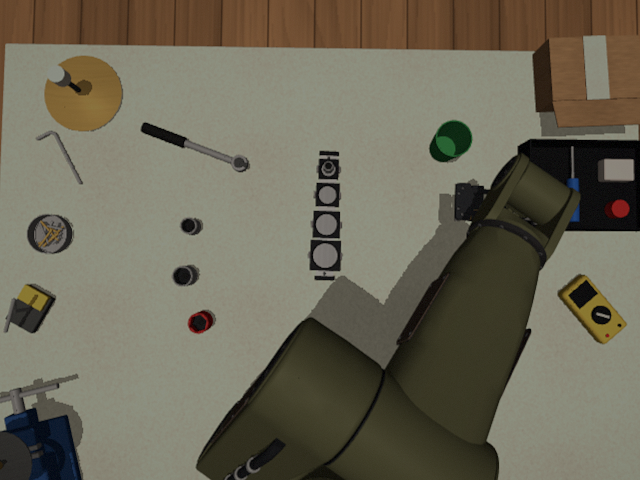

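play_rows:
  increments:
    - [[90, 2, -0.2, 0.3, 0], [90, 3, 0, 0, 0], [90, 2.7, 0, 0, 0], [90, 1.6, 0, 0, 0], [90, 0.9, 0, 0, 0], [90, 0, 0, 0, 0], [255, 0, 0, 0, 0], [255, 0, 0, 0, 0], [255, 0, 0, 0, 0], [255, 0, 0, 0, 0], [255, 0, 0, 0, 0], [255, 0, 0, 0, 0]]
  newtons: 25

```text
time_s: 10.08
ee_pos: [0.5571, -0.3364, 0.0162]
eef_rot: [-0.495, 1.57, -0.525]
force: [-0.9, 1.0, 3.9]
grip_width: 0.0295
```

play_rows:
  increments:
    - [[255, 0, 0, 0, 0], [255, 0, 0, 0, 0], [255, 0, 0, 0, 0]]

```text
time_s: 10.33
ee_pos: [0.5571, -0.3364, 0.0161]
eef_rot: [-0.5, 1.57, -0.531]
force: [-0.9, 1.1, 5.4]
grip_width: 0.0297
```

```bash
python3 -c "
from h import *
go(.5977,-.0113,.11)"
```

```text
t 10.33 p [ 0.5571 -0.3364  0.0161] F [-0.9  1.1  5.4] w 0.0297 q [-0.6   0.72  1.36  0.    1.06 -2.14]
R cols x,y,z [[0.001, -0.0, -1.0], [0.031, 1.0, -0.0], [1.0, -0.031, 0.001]]
cm tool delta [-9.4  32.62  3.07]
```

play_rows:
  increments:
    - [[255, -1.5, 0, 0, 0], [255, -3, 0, 0, 0], [255, -3, 1, 0, 0], [255, -1.9, 2.5, 0, 0], [255, 0, 3, 0, 0], [255, 0, 3, 0, 0], [255, 0, 3.2, 0, 0], [255, 0, 3.2, 0, 0], [255, 0, 3.2, 0.5, 0], [255, 0, 3.2, 1, 0], [255, 0, 3.2, 1, 0], [255, 0, 3, 0.6, 0]]

```text
time_s: 11.33
ee_pos: [0.5969, -0.0505, 0.1094]
eef_rot: [1.985, 1.571, 1.955]
force: [-0.3, -0.6, -1.0]
grip_width: 0.0296
```

play_rows:
  increments:
    - [[255, 0, 2.5, 0, 0], [255, 0, 1.6, 0, 0], [255, 0, 0, 0, 0], [255, 0, 0, 0, 0], [255, 0, 0, 0, 0]]

```text
time_s: 11.75
ee_pos: [0.5977, -0.0121, 0.1093]
eef_rot: [-2.545, 1.57, -2.576]
force: [0.6, 0.2, -1.3]
grip_width: 0.0295
```

```bash
python3 -c "
from h import *
go(.5977,-.0113,.0255)"
```

```text
t 11.75 p [ 0.5977 -0.0121  0.1093] F [ 0.6  0.2 -1.3] w 0.0295 q [-0.08  0.5   1.48 -0.    1.16 -1.62]
R cols x,y,z [[-0.0, -0.0, -1.0], [0.031, 1.0, -0.0], [1.0, -0.031, -0.0]]
cm tool delta [8.38 0.08 0.  ]
```

play_rows:
  increments:
    - [[255, 1.5, 0.1, 0, 0], [255, 2, 0, 0, 0], [255, 2, 0, 0, 0], [255, 1.5, 0, 0, 0], [255, 0.8, 0, 0, 0], [255, 0.5, 0, 0, 0], [255, 0.1, 0, 0, 0], [255, 0, 0, 0, 0], [255, 0, 0, 0, 0]]

```text
time_s: 12.5
ee_pos: [0.5983, -0.0106, 0.0264]
eef_rot: [-0.058, 1.569, -0.089]
force: [0.5, -0.4, -1.2]
grip_width: 0.0295
```

```bash
python3 -c "
from h import *
go(.5977,-.0113,.0240)"
```

```text
t 12.5 p [ 0.5983 -0.0106  0.0264] F [ 0.5 -0.4 -1.2] w 0.0295 q [-0.08  0.6   1.53 -0.    1.01 -1.62]
R cols x,y,z [[0.001, -0.0, -1.0], [0.031, 1.0, -0.0], [1.0, -0.031, 0.001]]
cm tool delta [ 0.24 -0.07 -0.06]
```

play_rows:
  increments:
    - [[255, 0.15, 0, -0.1, 0], [255, 0.1, 0, 0, 0], [255, 0, 0, 0, 0], [255, 0, 0, 0, 0]]

```text
time_s: 12.83
ee_pos: [0.5972, -0.0104, 0.0241]
eef_rot: [-0.117, 1.569, -0.147]
force: [-2.6, -0.6, 7.0]
grip_width: 0.0296
```

play_rows:
  increments:
    - [[90, 0, 0, 0, 0], [90, 0, 0, 0, 0], [90, 0, 0, 0, 0], [90, 0, 0, 0, 0], [90, 0, 0, 0, 0], [60, -1, 0, 0, 0], [60, -2, 0, 0, 0], [60, -3, 0, 0, 0], [60, -3, 0, 0, 0], [60, 0, 0, 0, 0]]

```text
time_s: 13.67
ee_pos: [0.5993, -0.0105, 0.1197]
eef_rot: [-0.049, 1.562, -0.079]
force: [0.5, 0.4, 0.7]
grip_width: 0.0717
```

```bash
python3 -c "
from h import *
go(.5213,.2995,.115)
cv2.imwrite('pics/scene3.png',ctrl.camera('scene')[:,:,::-1])"
```

```text
t 13.67 p [ 0.5993 -0.0105  0.1197] F [0.5 0.4 0.7] w 0.0717 q [-0.08  0.48  1.48 -0.    1.18 -1.62]
R cols x,y,z [[0.009, -0.001, -1.0], [0.031, 1.0, -0.0], [0.999, -0.031, 0.009]]
cm tool delta [ 0.38 30.75 -8.74]
```

View pics/scene3.png

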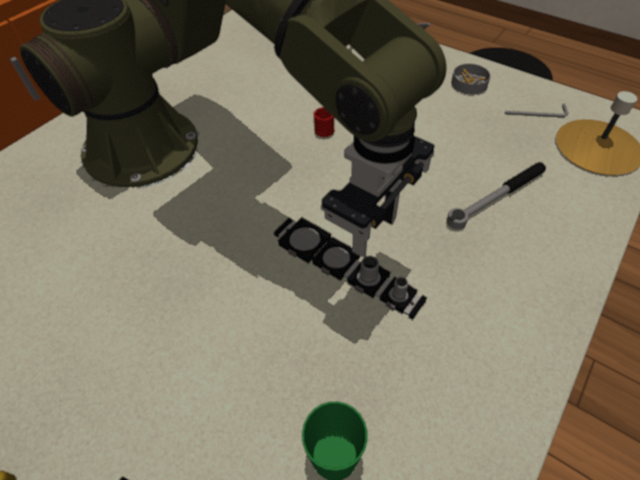

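play_rows:
  increments:
    - [[55, 0, 1.5, -1, 0], [55, 0, 3, -1.5, 0], [55, 0, 3, -2, 0], [55, 0, 3, -2, 0], [55, 0, 3, -1.3, 0], [55, 0, 3, -1, 0], [55, 0, 3, 0, 0], [55, 0, 3, 0, 0], [55, 0, 3, 0, 0], [55, 0, 2.7, 0, 0], [55, 0, 1.6, 0, 0], [55, 0, 0, 0, 0]]

```text
time_s: 14.72
ee_pos: [0.5172, 0.2927, 0.1121]
eef_rot: [-2.936, 1.57, -2.963]
force: [0.2, 0.5, 0.2]
grip_width: 0.0739
```

play_rows:
  increments:
    - [[55, 0, 0, 0, 0], [55, 0, 0, 0, 0]]

```text
time_s: 14.88
ee_pos: [0.5178, 0.2894, 0.1125]
eef_rot: [-2.5, 1.57, -2.531]
force: [0.0, 0.7, -0.4]
grip_width: 0.0733
```

```bash
python3 -c "
from h import *
go(.5213,.2995,.0155)"
```

```text
t 14.88 p [0.5178 0.2894 0.1125] F [ 0.   0.7 -0.4] w 0.0733 q [ 0.45  0.48  1.49 -0.    1.17 -1.09]
R cols x,y,z [[-0.001, -0.001, -1.0], [0.031, 1.0, -0.001], [1.0, -0.031, -0.001]]
cm tool delta [9.7  1.03 0.33]
```

play_rows:
  increments:
    - [[55, 0, 1, 0.3, 0], [55, 2, 0, 0, 0], [55, 3, 0, 0, 0], [55, 2.4, 0, 0, 0], [55, 1.5, 0, 0, 0], [55, 0.8, 0, 0, 0], [55, 0, 0, 0, 0], [255, 0, 0, 0, 0], [255, 0, 0, 0, 0], [255, 0, 0, 0, 0], [255, 0, 0, 0, 0], [255, 0, 0, 0, 0]]
  newtons: 30

```text
time_s: 15.88
ee_pos: [0.5215, 0.3003, 0.0166]
eef_rot: [0.495, 1.57, 0.465]
force: [0.1, -0.3, -0.3]
grip_width: 0.0439
```

play_rows:
  increments:
    - [[255, 0, 0, 0, 0], [255, 0, 0, 0, 0], [255, 0, 0, 0, 0], [255, 0, 0, 0, 0]]

```text
time_s: 16.22
ee_pos: [0.5215, 0.3002, 0.0164]
eef_rot: [0.315, 1.57, 0.284]
force: [-1.4, -1.7, 5.6]
grip_width: 0.0373
```

```bash
python3 -c "
from h import *
go(.5290,-.0093,.11)"
```

```text
t 16.22 p [0.5215 0.3002 0.0164] F [-1.4 -1.7  5.6] w 0.0373 q [ 0.46  0.62  1.52 -0.    0.99 -1.08]
R cols x,y,z [[0.001, 0.0, -1.0], [0.031, 1.0, 0.0], [1.0, -0.031, 0.0]]
cm tool delta [ -9.37 -30.91   1.7 ]
```

play_rows:
  increments:
    - [[255, -1.5, 0, 0, 0], [255, -3, 0, 0, 0], [255, -3, -1, 0, 0], [255, -1.9, -2.5, 0, 0], [255, 0, -3, 0.7, 0], [255, 0, -3, 1, 0], [255, 0, -3, 0, 0], [255, 0, -3, 0, 0], [255, 0, -3, 0, 0], [255, 0, -3, 0, 0], [255, 0, -3, 0, 0], [255, 0, -3, 0, 0]]

```text
time_s: 17.22
ee_pos: [0.5293, 0.0234, 0.1096]
eef_rot: [2.998, 1.57, 2.967]
force: [-0.2, -0.0, -2.4]
grip_width: 0.0379
```

play_rows:
  increments:
    - [[255, 0, -2, 0, 0], [255, 0, -1.4, 0, 0], [255, 0, 0, 0, 0], [255, 0, 0, 0, 0], [255, 0, 0, 0, 0]]

```text
time_s: 17.63
ee_pos: [0.5287, -0.0086, 0.1097]
eef_rot: [2.709, 1.57, 2.679]
force: [0.1, -0.3, -2.9]
grip_width: 0.0374
```

```bash
python3 -c "
from h import *
go(.5290,-.0093,.026)"
```

```text
t 17.63 p [ 0.5287 -0.0086  0.1097] F [ 0.1 -0.3 -2.9] w 0.0374 q [-0.09  0.35  1.69  0.    1.1  -1.63]
R cols x,y,z [[-0.0, 0.0, -1.0], [0.03, 1.0, 0.0], [1.0, -0.03, -0.0]]
cm tool delta [ 8.37 -0.07  0.03]
```

play_rows:
  increments:
    - [[255, 1.5, -0.1, 0, 0], [255, 2, 0, 0, 0], [255, 2, 0, 0, 0], [255, 1.5, 0, 0, 0], [255, 0.8, 0, 0, 0], [255, 0.5, 0, 0, 0], [255, 0.1, 0, 0, 0], [255, 0, 0, 0, 0], [255, 0, 0, 0, 0]]

```text
time_s: 18.38
ee_pos: [0.5293, -0.0101, 0.0268]
eef_rot: [-0.064, 1.57, -0.094]
force: [-0.8, -0.4, -1.4]
grip_width: 0.0375
```

```bash
python3 -c "
from h import *
go(.5290,-.0093,.0244)"
```

```text
t 18.38 p [ 0.5293 -0.0101  0.0268] F [-0.8 -0.4 -1.4] w 0.0375 q [-0.09  0.48  1.74 -0.    0.93 -1.63]
R cols x,y,z [[0.001, -0.0, -1.0], [0.03, 1.0, -0.0], [1.0, -0.03, 0.001]]
cm tool delta [ 0.24  0.08 -0.03]
```

play_rows:
  increments:
    - [[255, 0.15, 0, 0, 0], [255, 0.1, 0, 0, 0], [255, 0, 0, 0, 0], [255, 0, 0, 0, 0]]

```text
time_s: 18.72
ee_pos: [0.5293, -0.0103, 0.0244]
eef_rot: [-0.009, 1.569, -0.04]
force: [-2.7, 0.5, 4.4]
grip_width: 0.0375
```

play_rows:
  increments:
    - [[60, 0, 0, 0, 0], [60, 0, 0, 0, 0], [60, 0, 0, 0, 0], [60, 0, 0, 0, 0], [60, 0, 0, 0, 0], [30, -1, 0, 0, 0], [30, -2, 0, 0, 0], [30, -3, 0, 0, 0], [30, -3, 0, 0, 0], [30, 0, 0, 0, 0]]

```text
time_s: 19.55
ee_pos: [0.5312, -0.0104, 0.1197]
eef_rot: [-0.062, 1.562, -0.092]
force: [0.1, -0.2, 0.7]
grip_width: 0.0829
```

```bash
python3 -c "
from h import *
go(.4086,.309,.12)"
```

```text
t 19.55 p [ 0.5312 -0.0104  0.1197] F [ 0.1 -0.2  0.7] w 0.0829 q [-0.09  0.34  1.68 -0.    1.11 -1.63]
R cols x,y,z [[0.008, -0.001, -1.0], [0.03, 1.0, -0.001], [1.0, -0.03, 0.008]]
cm tool delta [ -0.16  31.55 -13.22]
```

play_rows:
  increments:
    - [[30, 0, 1.5, -1, 0], [30, 0, 3, -1.5, 0], [30, 0, 3, -2, 0], [30, 0, 3, -2, 0], [30, 0, 3, -2, 0], [30, 0, 3, -2, 0], [30, 0, 3, -1.5, 0], [30, 0, 3, -0.8, 0], [30, 0, 3, -0.2, 0], [30, 0, 2.7, 0, 0], [30, 0, 2, 0, 0], [30, 0, 1.2, 0, 0]]

```text
time_s: 20.55
ee_pos: [0.4082, 0.3095, 0.1138]
eef_rot: [0.835, 1.57, 0.806]
force: [-0.6, 1.0, 0.6]
grip_width: 0.0832
```

play_rows:
  increments:
    - [[30, 0, 0, 0, 0], [30, 0, 0, 0, 0], [30, 0, 0, 0, 0]]

```text
time_s: 20.8
ee_pos: [0.4085, 0.3066, 0.1134]
eef_rot: [-2.252, 1.57, -2.283]
force: [0.0, -0.3, 0.4]
grip_width: 0.0828
```

```bash
python3 -c "
from h import *
go(.4086,.309,.0155)
cv2.imwrite('pics/scene4.png',ctrl.camera('scene')[:,:,::-1])"
```

```text
t 20.8 p [0.4085 0.3066 0.1134] F [ 0.  -0.3  0.4] w 0.0828 q [ 0.57  0.31  1.73 -0.    1.1  -0.97]
R cols x,y,z [[-0.0, -0.0, -1.0], [0.031, 1.0, -0.0], [1.0, -0.031, -0.0]]
cm tool delta [9.79 0.25 0.01]
```

View pics/scene4.png

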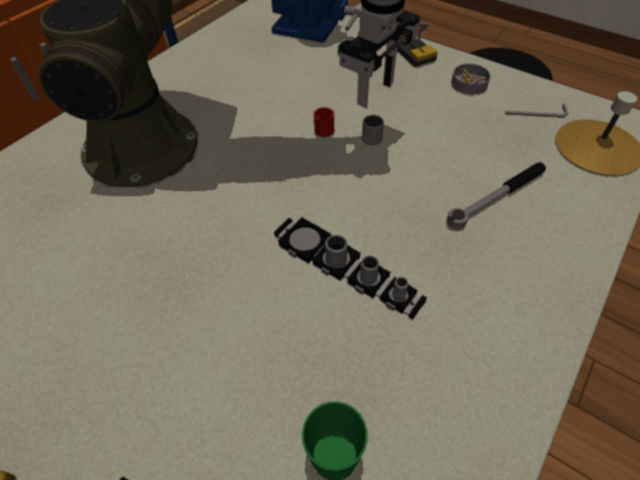

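Three sockets stand in their pockets at (336,248), (370,270) and (401,290). The largest is still at (373,130), with the gripper above it. Next I grasp it.

play_rows:
  increments:
    - [[30, 0.5, 0.3, 0, 0], [30, 2, 0, 0, 0], [30, 3, 0, 0, 0], [30, 2.2, 0, 0, 0], [30, 1.4, 0, 0, 0], [30, 0.7, 0, 0, 0], [30, 0, 0, 0, 0], [255, 0, 0, 0, 0], [255, 0, 0, 0, 0], [255, 0, 0, 0, 0], [255, 0, 0, 0, 0], [255, 0, 0, 0, 0]]
  newtons: 40

```text
time_s: 21.85
ee_pos: [0.4088, 0.3107, 0.016]
eef_rot: [0.588, 1.57, 0.557]
force: [-0.4, -0.0, -0.5]
grip_width: 0.053
```

play_rows:
  increments:
    - [[255, 0, 0, 0, 0], [255, 0, 0, 0, 0], [255, 0, 0, 0, 0], [255, 0, 0, 0, 0]]

```text
time_s: 22.18
ee_pos: [0.4086, 0.3106, 0.0158]
eef_rot: [0.15, 1.571, 0.119]
force: [-0.9, -2.3, 6.2]
grip_width: 0.0456
```

```bash
python3 -c "
from h import *
go(.4579,-.0075,.11)"
```

```text
t 22.18 p [0.4086 0.3106 0.0158] F [-0.9 -2.3  6.2] w 0.0456 q [ 0.58  0.47  1.79 -0.    0.89 -0.96]
R cols x,y,z [[0.0, 0.0, -1.0], [0.03, 1.0, 0.0], [1.0, -0.03, 0.0]]
cm tool delta [ -9.42 -31.64   5.89]
```

play_rows:
  increments:
    - [[255, -1.5, 0, 0, 0], [255, -3, 0, 0, 0], [255, -3, -1, 0, 0], [255, -1.9, -2.5, 0.5, 0], [255, 0, -3, 1, 0], [255, 0, -3, 1, 0], [255, 0, -3, 1, 0], [255, 0, -3, 1, 0], [255, 0, -3, 0.8, 0], [255, 0, -3, 0.6, 0], [255, 0, -3, 0, 0], [255, 0, -3, 0, 0]]

```text
time_s: 23.18
ee_pos: [0.4588, 0.0325, 0.109]
eef_rot: [3.001, 1.57, 2.971]
force: [0.3, 0.0, -3.5]
grip_width: 0.0455
```

play_rows:
  increments:
    - [[255, 0, -2.2, 0, 0], [255, 0, -1.9, 0, 0], [255, 0, 0, 0, 0], [255, 0, 0, 0, 0], [255, 0, 0, 0, 0]]

```text
time_s: 23.6
ee_pos: [0.4577, -0.0066, 0.1092]
eef_rot: [2.697, 1.57, 2.666]
force: [0.4, 0.2, -3.5]
grip_width: 0.0456
```

```bash
python3 -c "
from h import *
go(.4579,-.0075,.026)"
```

```text
t 23.6 p [ 0.4577 -0.0066  0.1092] F [ 0.4  0.2 -3.5] w 0.0456 q [-0.09  0.21  1.88  0.    1.06 -1.63]
R cols x,y,z [[-0.0, 0.0, -1.0], [0.031, 1.0, 0.0], [1.0, -0.031, -0.0]]
cm tool delta [ 8.32 -0.09  0.02]
```

play_rows:
  increments:
    - [[255, 1.5, -0.1, 0, 0], [255, 2, 0, 0, 0], [255, 2, 0, 0, 0], [255, 1.5, 0, 0, 0], [255, 0.8, 0, 0, 0], [255, 0.5, 0, 0, 0], [255, 0, 0, 0, 0], [255, 0, 0, 0, 0], [255, 0, 0, 0, 0]]

```text
time_s: 24.35
ee_pos: [0.4583, -0.008, 0.0272]
eef_rot: [-0.065, 1.569, -0.095]
force: [-0.2, -0.9, -2.4]
grip_width: 0.0455
```

```bash
python3 -c "
from h import *
go(.4579,-.0075,.0238)"
```

```text
t 24.35 p [ 0.4583 -0.008   0.0272] F [-0.2 -0.9 -2.4] w 0.0455 q [-0.1   0.35  1.93  0.    0.86 -1.64]
R cols x,y,z [[0.001, -0.0, -1.0], [0.03, 1.0, -0.0], [1.0, -0.03, 0.001]]
cm tool delta [ 0.34  0.05 -0.05]
```

play_rows:
  increments:
    - [[255, 0.2, 0, 0, 0], [255, 0.15, 0, 0, 0], [255, 0, 0, 0, 0], [255, 0, 0, 0, 0]]

```text
time_s: 24.68
ee_pos: [0.4584, -0.0081, 0.0237]
eef_rot: [-0.031, 1.569, -0.061]
force: [-1.8, 1.1, 5.8]
grip_width: 0.0453
```

play_rows:
  increments:
    - [[30, 0, 0, 0, 0], [30, 0, 0, 0, 0], [30, 0, 0, 0, 0], [30, 0, 0, 0, 0], [30, 0, 0, 0, 0], [30, -1, 0, 0, 0], [30, -2, 0, 0, 0], [30, -3, 0, 0, 0], [30, -3, 0, 0, 0], [30, 0, 2, 0, 0]]

```text
time_s: 25.52
ee_pos: [0.4608, 0.0104, 0.1187]
eef_rot: [-0.073, 1.563, -0.106]
force: [1.4, -0.5, 1.5]
grip_width: 0.0826
```

play_rows:
  increments:
    - [[0, -1, 3, 0, 0], [0, -1, 3, 0, 0], [0, 0, 3, 0, 0], [0, 0, 3, 0, 0], [0, 0, 3, 0, 0], [0, 0, 3, 0, 0], [0, 0, 3, 0, 0], [0, 0, 3, 0, 0], [0, 0, 2, 0, 0], [0, 0, 0, 0, 0], [0, 0, 0, 0, 0]]

```text
time_s: 26.43
ee_pos: [0.4661, 0.2723, 0.1333]
eef_rot: [-1.622, 1.571, -1.65]
force: [0.0, -1.1, 1.0]
grip_width: 0.094
```

```bash
python3 -c "
from ov import *
for n in('top','scene'): cv2.imwrite(f'pics/{n}5.png',ctrl.camera(n)[:,:,::-1])
ov('5',{'hs':(.6585,-.0134,.048,.011,.008),'hm':(.5977,-.0113,.05,.015,.008),'hl':(.5290,-.0093,.053,.019,.008),'hL':(.4579,-.0075,.058,.023,.008)},'ov5')
a,b=cv2.imread('pics/top0.png'),cv2.imread('pics/top5.png')
for n,(x,y,w,h) in {'ratchet':(135,115,120,60),'cup':(425,115,52,52)}.items(): print(n,cv2.absdiff(a[y:y+h,x:x+w],b[y:y+h,x:x+w]).max())
"
```

```text
ratchet 21
cup 21
```

View pics/ov5.png

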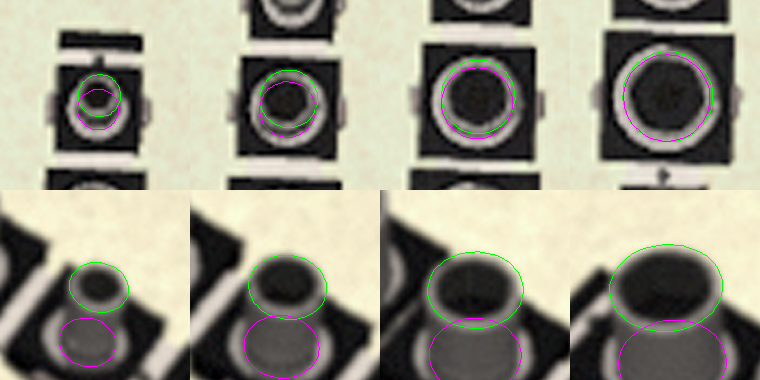

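View pics/top5.png

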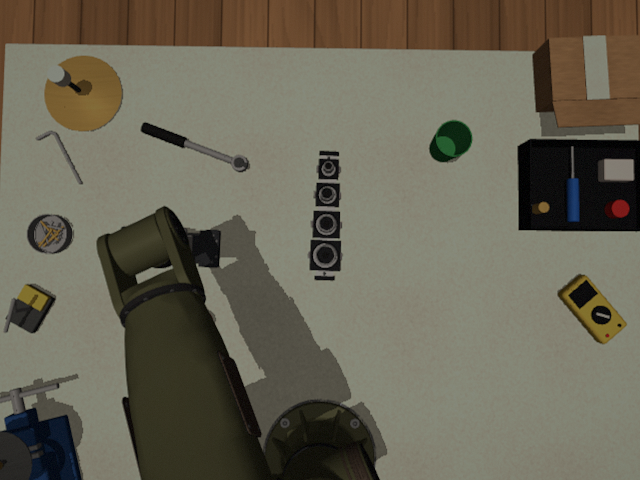

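All four sockets stand concentric in their pockets at (328,168), (327,195), (326,224) and (325,255), with their rims where seated sockets should be. The ratchet and cup have not moved. I'm handing in.

```bash
python3 -c "
from station import ctrl
print(ctrl.hand_in())"
```

```text
the job is handed in; nothing more can be done
None
```

All four sockets are back on the rail in order of size, each upright, mouth up and on its pocket floor. I placed them smallest first and handed in at about 26.5 s. No verdict was reported.

**Seating:** in the final pictures from both cameras, each rim lies within about 2 mm of where a seated socket's should be. The gripper met the pocket floor at the expected height each time, with only 4 to 7 N of upward force.

**Bystanders:** the picture areas around the ratchet and cup match the first picture to within noise (largest difference 21 of 255 levels), so neither moved. The red socket was never handled.

**Failed checks:** none, and the two cameras agreed throughout. One early script stopped on too many calibration calls; I fixed it, and nothing in the scene was affected.

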